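# Open the child-safe tablet box

### The job

Open the wooden box of dishwasher tablets: with a fingertip press its spring button down through the opening in the lid, well below the lid, and keep it down while you push the lid sideways with the same fingertip, away from its second opening, until the lid is fully open and the button has popped up again in that second opening and locks it there. Only press and push: grasp and lift nothing, leave the apple, the spice jar and the tin where they stand, and finish with the hand clear.

Things in the scene. Friction and masses are not known exactly. Their poses are not given: they have to be found in the camera images.
- button_top (a point): Centre of the flat top of the grey spring button (48 mm along x, 42 mm along y); goes down with it. Axes are the box's: z up; the lid OPENS TOWARD -y. At rest 74 mm above the worktop, 7 mm above the lid. The button does not travel with the lid.
- lid_opening (a point): Centre of the lid's first opening (54 mm in x, 48 mm in y; the button stands in it when shut), at the lid's top face, 67 mm above the worktop; travels with the lid, axes as button_top. Lid 7 mm thick. An equal second opening lies 80 mm toward +y. A fingertip down in the first one pushes the lid by its -y edge; beneath, all along the way, is free space down to 44 mm above the worktop.
- button (a joint): Button travel downward, m: 0 up, 0.021 fully down; spring 3 N at the top, about 8 N fully down. Pressed less than 0.014 it blocks the lid; pressed deeper, the lid passes over it, then keeps it down by itself until an opening comes over it and it springs up.
- lid (a joint): Lid travel toward the box's -y, m: 0 shut, 0.080 open and locked, 0.081 end stop. About 1 N of friction, plus the button's rubbing. With the button up the lid has only some 3 mm of play in either place.
- tablet_box: Wooden box, fixed to the worktop, 158 mm (x) by 230 mm (y), side rails 71 mm high. Origin at the centre of its underside; button at x = -37 mm, y = 0. The open lid overhangs it by 80 mm at the -y end.
- apple: Green apple, 75 mm across, 69 mm high, loose bystander; origin at the centre of its underside.
- spice_jar: Spice jar with a green cap, 46 mm across, 106 mm high, loose bystander; origin at the centre of its underside.
- tin: Low food tin, 76 mm across, 58 mm high, loose bystander; origin at the centre of its underside.

How it is judged:
On the way, in this order (a step that is already met when the one before it is completed fails the run):
1. a finger presses the button below the lid while the lid is still shut (value of joint button above 0.0135 m and value of joint lid below 0.006 m and contact force between the fingers and button above 1 N), for 0.1 s.
2. the lid slides over the pressed button (value of joint button above 0.012 m and value of joint lid between 0.03 and 0.07 m), for 0.05 s.
At the end, for the whole second after the job is handed in: The lid is open by more than 75 mm, the button is up again (within 4 mm of its top position) in the lid's second opening, so the lid is locked open; apple, spice jar and tin are within 20 mm of where they stood and at rest (value of joint lid above 0.075 m and value of joint button below 0.004 m and linear speed of each of apple, tin, spice_jar below 0.02 m/s and distance of each of apple, spice_jar, tin from where it was at the start of the episode below 0.02 m); the robot touches nothing.
It fails at once if the apple is shifted, tipped or lifted (distance of apple from where it was at the start of the episode above 0.02 m or angle between apple's own z axis and vertical above 0.35 rad).
It fails at once if the spice jar is shifted, tipped or lifted (distance of spice_jar from where it was at the start of the episode above 0.02 m or angle between spice_jar's own z axis and vertical above 0.35 rad).
It fails at once if the tin is shifted, tipped or lifted (distance of tin from where it was at the start of the episode above 0.02 m or angle between tin's own z axis and vertical above 0.35 rad).
It also fails if it takes over 38 s, if anything falls off the work surface, if the arm or the gripper's body presses on something with over 40 N, if the wrist force passes 120 N, or if a joint passes its speed limit or range.

### The arm

A 6-joint arm with a two-finger parallel gripper is mounted at the origin on a cart in front of the work surface, level with it; the furniture and walls round the work are solid. World frame = base frame: x ahead of the robot, y to its left, z up, the work surface at z = 0. Lengths are in m, angles in rad, forces in N, time in s.
With the tool pointing down it reaches from about 0.35 to 0.875 m from the base axis. Payload 4.2 kg.
Tool frame: the origin (TCP) lies midway between the tips of the shut fingers; the grasp point (between the pads) lies 19 mm behind it (bot.tcp_to_grasp is the distance from the TCP to the grasp point, in m); x points along the fingers, y is the direction in which the jaws open and shut, and the axes are right-handed (so a half turn about x gives the same grasp; the last joint's range is limited). The gripper opens to 85 mm and grips with 20 to 120 N. Pads are 22 mm wide; open, the fingers measure 114 mm over their backs; the gripper's body (76 mm by 85 mm) begins 54 mm behind the grasp point. The pads swing forward as they close: fully open they stand 13 mm farther back than shut.
Start: joints at [-1.027, 0.385, 0.008, 0, -1.194, -0.259], TCP at [0.176, -0.6, 0.231] pointing down, gripper open.
Joint ranges: [-3.14, 3.14], [-1.21, 2.06], [-1.07, 1.41], [-3.16, 2.05], [-2.99, -0.16], [-3.1, 3.1]. Speed limits (rad/s): [2.79, 2.79, 3.14, 3.14, 3.14, 3.14].

### API

Orientations are given as a rotation vector (axis times angle).
In Python, from rig import bot, fingers, kinematics, readout, grab_frame, calibration, ticket gives the robot as it stands. The module is installed in compiled form; this text tells all that it offers. Calls block until the motion is done:
- bot.reach(position, orientation): joint-space move of the TCP to a pose.
- bot.line_to(position, ori=None, speed=0.15, max_force=None): straight line of the TCP; ori=None keeps the orientation; speed is the mean speed in m/s. With max_force (N) it stops when the force on the tool has changed by that much, and returns True; else False.
- bot.movej(angles): joint-space move.
- fingers.gripper_to(opening): finger opening in m; the grip force is fixed at half the most; returns when the fingers have stopped.
- bot.sleep(seconds).
- kinematics.ik(position, orientation): joint angles nearest the present ones, or None.
- readout.state(): the state.
- grab_frame(name): name is "scene" or "top" or "wrist"; returns (picture, depth): 480x640x3 uint8, blue, green, red; 480x640 float32, m along the optical axis (not along the pixel's ray), 0 where there is no reading.
- calibration(name): a dict with "fovy" (degrees; the focal length in pixels is half the picture's height over the tangent of half this angle, whatever the lens; pixels are square), "cx", "cy" (the principal point, pixels), "pose" (4x4, takes a point from camera to world coordinates); the wrist camera has in their place "hand_eye" (4x4, takes a point from camera to tool coordinates, whose origin is the TCP and whose axes are the tool frame's). Camera axes: x right, y down, z forward; pixel columns grow to the right and rows downward; lengths in m; the calibration is good to about 2 mm. A picture is of the moment at which its call begins: read the wrist's pose just before it. calibration takes no time and is no camera call.
A pose or a line that the arm cannot do raises bot.MotionError and nothing moves.
- ticket.job_done(): hands the job in, once; it reports no verdict.
The state is a dict: "t": time; "q": joint angles; "dq": joint speeds; "effort": joint torques, N m; "position": TCP position; "tool_rot": TCP orientation; "ft_force": force on the tool from outside, world axes, zero at the start; "ft_torque": the same for the moment, N m; "finger_gap": finger opening in m.
Only numpy, scipy, OpenCV 4.12 (cv2) and the standard library are available. Lean on these libraries where they do the work, as an engineer would, in place of code of your own. Each camera call takes 0.05 s, during which the arm holds its last target.

## Working session

There is one attempt and no reset: what is moved stays moved. The work goes in short steps, each a Python script; the robot and the scene stay as the last script left them, time stands still between calls to the robot, and variables do not carry over. Pictures are saved under pics/ and viewed, and the job is handed in when it is done.

```bash
mkdir -p pics
python3 - <<'E'
from rig import *
import cv2,numpy as np
for n in("scene","top"):
    p,d=grab_frame(n); cv2.imwrite(f"pics/{n}0.png",p); np.savez(f"{n}0.npz",p=p,d=d)
    c=calibration(n); print(n,c)
print(calibration("wrist")); s=readout.state(); print(s)
E
```

```text
scene {'fovy': 50.99750538898751, 'cx': 316.17137016815485, 'cy': 242.633770359221, 'pose': array([[ 0.60148385, -0.37232865,  0.70681578,  0.02091318],
       [-0.79886803, -0.28608215,  0.52911897, -0.49799027],
       [ 0.00520123, -0.88290904, -0.46951525,  0.47656366],
       [ 0.        ,  0.        ,  0.        ,  1.        ]])}
top {'fovy': 54.44011243767875, 'cx': 324.2602413589003, 'cy': 242.80332030493327, 'pose': array([[ 0.00638786, -0.99698198,  0.07737011,  0.55590281],
       [-0.9999313 , -0.00560798,  0.01029287, -0.0587348 ],
       [-0.00982792, -0.07743055, -0.99694931,  0.9390272 ],
       [ 0.        ,  0.        ,  0.        ,  1.        ]])}
{'fovy': 58.350664838752564, 'cx': 315.0194536213285, 'cy': 238.6726778110319, 'hand_eye': array([[ 1.08086932e-04, -3.15159773e-01,  9.49038622e-01,
        -1.41698510e-01],
       [ 9.99999236e-01,  1.20255328e-03,  2.85456845e-04,
        -4.62249229e-04],
       [-1.23123403e-03,  9.49037866e-01,  3.15159662e-01,
        -8.22047881e-02],
       [ 0.00000000e+00,  0.00000000e+00,  0.00000000e+00,
         1.00000000e+00]])}
{'t': 0.1, 'q': array([-1.02740981e+00,  3.85435796e-01,  6.75934477e-03, -4.24278632e-04,
       -1.19402265e+00, -2.58566973e-01]), 'dq': array([-0.00062643, -0.00055819,  0.00312766,  0.0007951 ,  0.00233115,
        0.00076184]), 'effort': array([-4.21597670e-04, -3.93319702e+01,  1.88928187e+01,  4.19792712e+00,
       -2.57413922e-03,  1.03832795e-05]), 'position': array([ 0.17545722, -0.59931292,  0.23035783]), 'tool_rot': array([-0.221948  ,  1.55960261,  0.22495004]), 'ft_force': array([-0.55939326,  0.28140261, -0.358182  ]), 'ft_torque': array([ 0.03518815, -0.03388285,  0.0284145 ]), 'finger_gap': 0.08542461953491379}
```

View pics/top0.png

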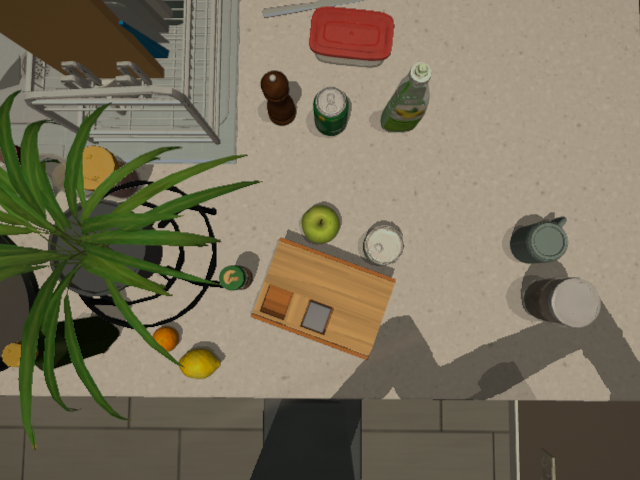

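View pics/scene0.png

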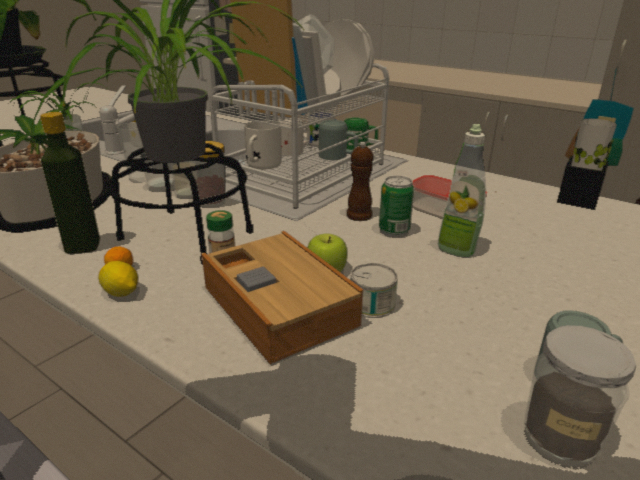

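The top view shows the grey button at about (317,317) and the second opening at (275,302), so the lid opens to image lower-right. The apple is at (320,224), the tin at (383,244) and the jar at (234,277). Next I'll measure the positions.

```bash
cat > h.py <<'E'
import numpy as np,cv2
from rig import calibration
def ray(n,uv,z):
    c=calibration(n);f=240/np.tan(np.radians(c["fovy"]/2));P=c["pose"]
    uv=np.atleast_2d(uv).astype(float)
    d=np.c_[(uv[:,0]-c["cx"])/f,(uv[:,1]-c["cy"])/f,np.ones(len(uv))]@P[:3,:3].T
    return P[:3,3]+d*((z-P[2,3])/d[:,2])[:,None]
def cloud(n,d,mask):
    c=calibration(n);f=240/np.tan(np.radians(c["fovy"]/2));P=c["pose"]
    v,u=np.nonzero(mask&(d>0));z=d[v,u]
    return np.c_[(u-c["cx"])/f*z,(v-c["cy"])/f*z,z]@P[:3,:3].T+P[:3,3]
E
python3 - <<'E'
from h import *
for n,(u,v,r) in {"top":(317,317,30),"scene":(257,279,30)}.items():
    a=np.load(n+"0.npz");p,d=a["p"],a["d"]
    hsv=cv2.cvtColor(p,cv2.COLOR_BGR2HSV)
    m=(hsv[...,1]<70)
    w=np.zeros_like(m);w[v-r:v+r,u-r:u+r]=1;m&=w
    k,l,st,ce=cv2.connectedComponentsWithStats(m.astype(np.uint8))
    m=(l==l[v,u]); 
    cs,_=cv2.findContours(m.astype(np.uint8),0,1);c=max(cs,key=cv2.contourArea)
    q=ray(n,c[:,0],.074)
    rect=cv2.minAreaRect((q[:,:2]*1000).astype(np.float32))
    pc=cloud(n,d,m)
    print(n,m.sum(),"btn rect mm",rect,"depth med z",np.median(pc[:,2]),"mean",pc.mean(0), "mask centroid", ray(n,[np.argwhere(m).mean(0)[::-1]],.074))
a=np.load("top0.npz");p,d=a["p"],a["d"];hsv=cv2.cvtColor(p,cv2.COLOR_BGR2HSV)
# wood by height: rails/lid
full=cloud("top",d,np.ones_like(d,bool)).reshape(-1,3) if (d>0).all() else None
c=calibration("top")
W=(hsv[...,1]>90)&(hsv[...,0]<25)
W[:230]=0;W[365:]=0;W[:,:245]=0;W[:,402:]=0
k,l,st,ce=cv2.connectedComponentsWithStats(W.astype(np.uint8));W=l==1+np.argmax(st[1:,4])
cs,_=cv2.findContours(W.astype(np.uint8),0,1);cc=max(cs,key=cv2.contourArea)
pc=cloud("top",d,W);print("wood z pct",np.percentile(pc[:,2],[2,10,50,90,98]))
hi=pc[pc[:,2]>.062];r=cv2.minAreaRect((hi[:,:2]*1000).astype(np.float32));print("box top rect",r, cv2.boxPoints(r))
# objects by height cluster
for nm,(u,v) in dict(apple=(320,224),tin=(383,244),jar=(234,277)).items():
    w=np.zeros_like(W);w[v-24:v+24,u-24:u+24]=1
    q=cloud("top",d,w&~W);q=q[q[:,2]>.03];z=np.percentile(q[:,2],98);print(nm,z,np.median(q[q[:,2]>z-.008],0))
im=cv2.resize(p[220:380,220:420],(800,640)[:2]);cv2.imwrite("pics/crop.png",cv2.resize(p[230:370,230:410],(770,598),interpolation=cv2.INTER_CUBIC))
E
```

```text
top 575 btn rect mm ((486.9873046875, -35.58931350708008), (40.570526123046875, 47.48500061035156), 70.52055358886719) depth med z 0.07338415836098172 mean [ 0.48676696 -0.03571229  0.07310656] mask centroid [[ 0.48681157 -0.03573274  0.074     ]]
scene 586 btn rect mm ((480.45941162109375, -40.39672088623047), (50.375545501708984, 50.87272644042969), 69.90058898925781) depth med z 0.07446316457591012 mean [ 0.48055554 -0.04013075  0.07334722] mask centroid [[ 0.4796569 -0.0409769  0.074    ]]
wood z pct [0.04202633 0.06280714 0.06650409 0.06927891 0.07167521]
box top rect ((521.7495727539062, -48.684844970703125), (230.80184936523438, 157.97286987304688), 70.3170394897461) [[ 408.50946  -130.73914 ]
 [ 557.25214  -183.94681 ]
 [ 634.9897     33.369446]
 [ 486.247      86.57712 ]]
apple 0.06666541504765988 [ 0.66311394 -0.0415091   0.06287482]
tin 0.05863398606718404 [ 0.62127161 -0.16321547  0.05450057]
jar 0.12780694210909666 [0.57908668 0.14402821 0.12538217]
```

View pics/crop.png

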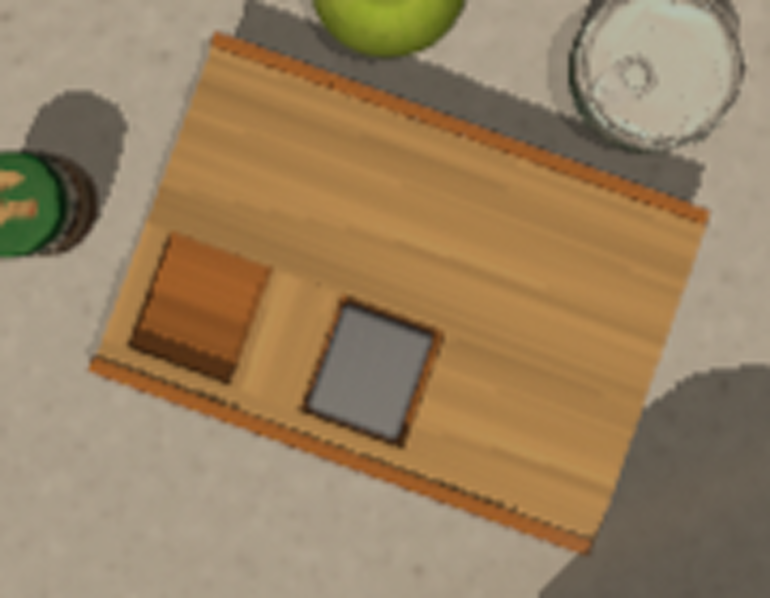

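The box rectangle from depth is 231 x 158 mm, as specified. It implies the button is at (0.487, -0.036), which matches the top-view mask. The scene view is about 7 mm off, probably because its mask includes the button's sides. I'll hover and check with the wrist camera.

```bash
cat >> h.py <<'E'
from scipy.spatial.transform import Rotation as R
A=np.radians(70.3); BY=np.array([np.cos(A),np.sin(A),0]); BX=np.array([BY[1],-BY[0],0])
def ori(zdir): # tool x down, tool z along zdir
    x=np.array([0,0,-1.]); y=np.cross(zdir,x); return R.from_matrix(np.c_[x,y,zdir]).as_rotvec()
E
python3 - <<'E'
from h import *
from rig import *
a=np.load("top0.npz");d=a["d"]
for nm,s in dict(coffee=np.s_[275:335,520:605],plantzone=np.s_[170:300,150:262]).items():
    m=np.zeros(d.shape,bool);m[s]=1;q=cloud("top",d,m);q=q[q[:,2]>.06]
    print(nm,"zmax",np.percentile(q[:,2],99.5),q.min(0),q.max(0))
s=readout.state();print(R.from_rotvec(s["tool_rot"]).as_matrix().round(2))
for k,z in dict(py=BY,my=-BY,px=BX,mx=-BX).items():
    for p in ([.487,-.036,.2],[.487,-.036,.055],list(np.array([.487,-.036,.055])-.1*BY)):
        q=kinematics.ik(p,ori(z));print(k,None if q is None else np.round(q,2))
E
```

```text
coffee zmax 0.13708816620278763 [ 0.4747641  -0.52162585  0.06001242] [ 0.56403583 -0.43331459  0.13838061]
plantzone zmax 0.4689736675362896 [0.51802659 0.03411133 0.06008963] [0.72791566 0.26013641 0.47040842]
[[-0.   -0.28  0.96]
 [ 0.    0.96  0.28]
 [-1.    0.   -0.  ]]
py [ 0.26  0.18 -0.37  0.   -1.03 -0.6 ]
py [ 0.26  0.37 -0.55  0.   -0.66 -0.6 ]
py [ 0.07  0.35 -0.59  0.   -0.64 -0.41]
my [ 0.26  0.18 -0.37 -0.   -1.03  2.54]
my [ 0.26  0.37 -0.55 -0.   -0.66  2.54]
my [ 0.07  0.35 -0.59 -0.   -0.64  2.73]
px [ 0.26  0.18 -0.37  0.   -1.03 -2.17]
px [ 0.26  0.37 -0.55 -0.   -0.66 -2.17]
px [ 0.07  0.35 -0.59 -0.   -0.64 -1.98]
mx [ 0.26  0.18 -0.37  0.   -1.03  0.97]
mx [ 0.26  0.37 -0.55  0.   -0.66  0.97]
mx [ 0.07  0.35 -0.59  0.   -0.64  1.16]
```

Run:
```python
from h import *
from rig import *
a=np.load("top0.npz");d=a["d"]
m=np.zeros(d.shape,bool);m[100:400,100:300]=1;q=cloud("top",d,m);q=q[q[:,2]>.09]
r=np.hypot(*(q[:,:2]-[.487,-.036]).T);i=np.argsort(r)[:400:60];print("nearest tall",q[i].round(3),r[i].round(3))
fingers.gripper_to(0)
bot.reach([.22,-.34,.25],ori(BY)); print(readout.state()["position"])
bot.reach([.487,-.036,.16],ori(BY))
s=readout.state();print(s["t"],s["position"],s["tool_rot"]-ori(BY),s["ft_force"],s["finger_gap"])
p,dd=grab_frame("wrist");np.savez("w0.npz",p=p,d=dd,pos=s["position"],rv=s["tool_rot"]);cv2.imwrite("pics/w0.png",p)
```

```text
nearest tall [[0.55  0.055 0.449]
 [0.554 0.079 0.458]
 [0.556 0.089 0.459]
 [0.557 0.095 0.458]
 [0.548 0.103 0.106]
 [0.539 0.11  0.106]
 [0.562 0.103 0.106]] [0.111 0.133 0.143 0.148 0.152 0.155 0.158]
[ 0.22051619 -0.34080456  0.2503416 ]
3.4333 [ 0.48689342 -0.03681582  0.16012091] [ 0.00094827  0.00051372 -0.00108084] [0.09874424 0.52442036 0.14031181] 5.4396637594407825e-05
```

View pics/w0.png

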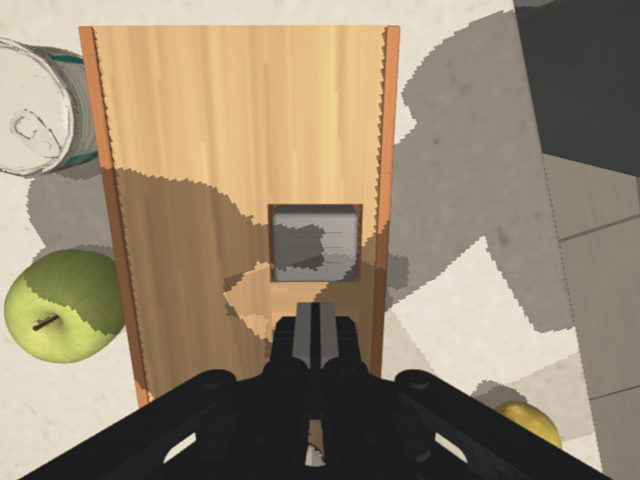

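The wrist view shows the button at about (316,245), fully visible and in line with the fingers. I'll cast it onto z = 0.074.

Run:
```python
from h import *
from rig import *
a=np.load("w0.npz");p,d=a["p"],a["d"];c=calibration("wrist");f=240/np.tan(np.radians(c["fovy"]/2))
T=np.eye(4);T[:3,:3]=R.from_rotvec(a["rv"]).as_matrix();T[:3,3]=a["pos"];P=T@c["hand_eye"]
v,u=np.mgrid[190:295,255:375];z=d[190:295,255:375]
pts=np.stack([(u-c["cx"])/f*z,(v-c["cy"])/f*z,z],-1)@P[:3,:3].T+P[:3,3]
print("z at btn",pts[245-190,316-255], "lid",pts[3,20],pts[60,3])
hsv=cv2.cvtColor(p,cv2.COLOR_BGR2HSV);m=np.zeros(d.shape,np.uint8);m[190:295,255:375]=hsv[190:295,255:375,1]<60
k,l,st,ce=cv2.connectedComponentsWithStats(m);i=l[245,316];print(st[i],ce[i])
M=(l==i); cs,_=cv2.findContours(M.astype(np.uint8),0,1);uv=max(cs,key=cv2.contourArea)[:,0].astype(float)
dd=np.c_[(uv[:,0]-c["cx"])/f,(uv[:,1]-c["cy"])/f,np.ones(len(uv))]@P[:3,:3].T
q=P[:3,3]+dd*((.074-P[2,3])/dd[:,2])[:,None]
print(cv2.minAreaRect((q[:,:2]*1000).astype(np.float32)))
B=pts[M[190:295,255:375]];B=B[abs(B[:,2]-np.median(B[:,2]))<.003];print("depth btn",np.median(B[:,2]),cv2.minAreaRect((B[:,:2]*1000).astype(np.float32)))
```

```text
z at btn [ 0.48486198 -0.03850403  0.07274877] lid [ 0.49687946 -0.07291791  0.06579991] [ 0.51862257 -0.04466539  0.06560168]
[ 272  205   86   77 6352] [314.6490869  242.75976071]
((485.20257568359375, -39.645103454589844), (45.05612564086914, 47.165618896484375), 70.29752349853516)
depth btn 0.073023243145396 ((485.9629211425781, -37.35590362548828), (41.748016357421875, 47.62575912475586), 69.532470703125)
```

The wrist depth gives a 41.7 x 47.6 mm button at (0.486, -0.037), within 2 mm of the top view. I'll use (0.4865, -0.0367) and press.

Run:
```python
from h import *
from rig import *
C=np.array([.4865,-.0367,0]);S=C+.004*BY
o=ori(BY)
bot.line_to(S+[0,0,.085],o,speed=.08)
f0=readout.state()["ft_force"]
for z in (.068,.062,.0555):
    h=bot.line_to(S+[0,0,z],o,speed=.04,max_force=25);s=readout.state();print(h,s["t"],s["position"],(s["ft_force"]-f0).round(2))
bot.sleep(.3);s=readout.state();print(s["position"],(s["ft_force"]-f0).round(2))
p,d=grab_frame("wrist");cv2.imwrite("pics/w1.png",p)
```

```text
False 5.15 [ 0.48839049 -0.03279538  0.06830125] [1.03 0.81 4.14]
False 5.45 [ 0.4883413  -0.03280927  0.0624404 ] [-0.5   0.69  6.15]
False 5.7583 [ 0.48835683 -0.03282634  0.05614942] [-0.36  1.51  8.15]
[ 0.48834318 -0.03280619  0.05631541] [-0.99  1.12  7.23]
```

View pics/w1.png

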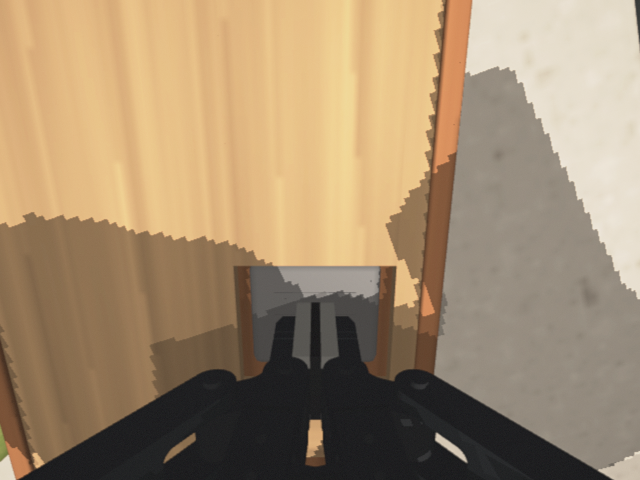

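The button is down about 17.7 mm: the measured 7.2 N matches the spring model, and the fingers sit inside the opening. Now I'll push.

Run:
```python
from h import *
from rig import *
C=np.array([.4865,-.0367,0]);o=ori(BY)
for y in (-.012,-.03,-.05,-.07,-.085,-.102):
    h=bot.line_to(C+y*BY+[0,0,.0555],o,speed=.05,max_force=18);s=readout.state()
    g=s["position"]-C;print(h,s["t"],"y %.4f x %.4f z %.4f"%(g@BY,g@BX,g[2]),"F along BY %.2f z %.2f"%(s["ft_force"]@BY,s["ft_force"][2]))
    if h:break
p,d=grab_frame("top");cv2.imwrite("pics/t1.png",cv2.resize(p[200:400,200:460],(780,600)));np.savez("t1.npz",p=p,d=d)
```

```text
False 6.575 y -0.0109 x 0.0017 z 0.0568 F along BY 2.27 z 6.37
False 7.0833 y -0.0295 x 0.0017 z 0.0567 F along BY 0.23 z 7.38
False 7.6333 y -0.0507 x -0.0007 z 0.0551 F along BY 0.47 z 1.06
False 8.1833 y -0.0709 x -0.0009 z 0.0552 F along BY 0.24 z -0.85
False 8.6333 y -0.0854 x -0.0001 z 0.0555 F along BY -0.03 z 0.25
True 8.925 y -0.0930 x 0.0004 z 0.0555 F along BY 6.89 z 2.18
```

View pics/t1.png

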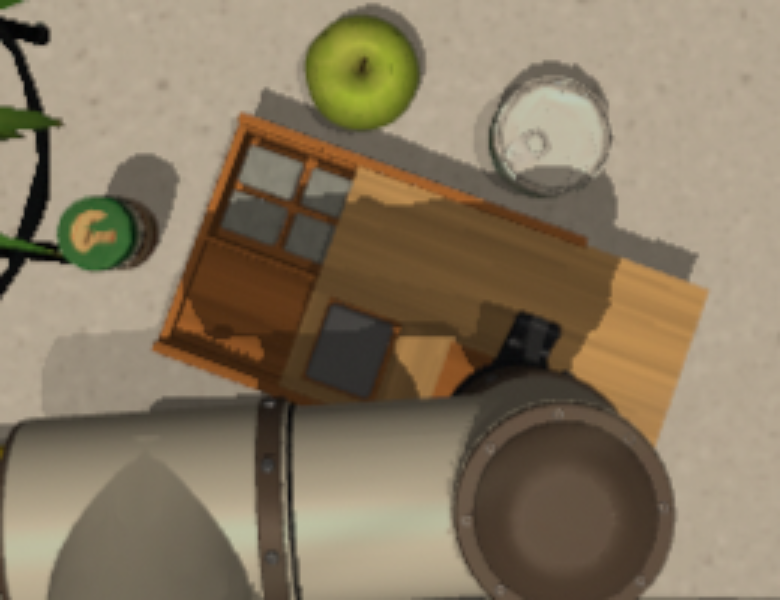

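The lid hit its end stop, and the top view shows the button in the second opening. Next I'll back off, lift clear and check.

Run:
```python
from h import *
from rig import *
C=np.array([.4865,-.0367,0]);o=ori(BY)
bot.line_to(C-.083*BY+[0,0,.0555],o,speed=.05)
bot.line_to(C-.083*BY+[0,0,.2],o,speed=.1)
bot.reach([.22,-.34,.25],o);bot.sleep(.3)
s=readout.state();print(s["t"],s["position"],s["ft_force"])
p,d=grab_frame("top");cv2.imwrite("pics/t2.png",cv2.resize(p[200:400,200:460],(780,600)));np.savez("t2.npz",p=p,d=d)
hsv=cv2.cvtColor(p,cv2.COLOR_BGR2HSV);m=hsv[...,1]<70;w=np.zeros_like(m);w[295:340,295:340]=1
k,l,st,ce=cv2.connectedComponentsWithStats((m&w).astype(np.uint8));B=cloud("top",d,l==l[317,317]);print("btn",len(B),np.median(B,0))
# lid top far edge: points z .062-.071 along BY
q=cloud("top",d,np.ones(d.shape,bool));g=q-C;x=g@BX;y=g@BY
sel=(q[:,2]>.06)&(q[:,2]<.07)&(x>.045)&(x<.09)&(abs(y)<.3);print("lid y range",np.percentile(y[sel],[.5,99.5]))
d0=np.load("top0.npz")["d"];q0=cloud("top",d0,np.ones(d.shape,bool));g0=q0-C;x0=g0@BX;y0=g0@BY
s0=(q0[:,2]>.06)&(q0[:,2]<.07)&(x0>.045)&(x0<.09)&(abs(y0)<.3);print("before",np.percentile(y0[s0],[.5,99.5]))
sel=(abs(x)<.015)&(y<-.03)&(y>-.2)&(q[:,2]>.06);print("lid z strip",np.median(q[sel,2]))
W0=np.load("top0.npz")["p"]
for nm,(u,v) in dict(apple=(320,224),tin=(383,244),jar=(234,277)).items():
    w=np.s_[v-14:v+14,u-14:u+14];t=cv2.matchTemplate(p[v-26:v+26,u-26:u+26],W0[w],cv2.TM_CCOEFF_NORMED);print(nm,cv2.minMaxLoc(t)[1::2])
```

```text
12.4833 [ 0.22051684 -0.33974248  0.24980104] [-0.09190935  0.39256741  0.15648636]
btn 572 [ 0.48635645 -0.03555585  0.07341755]
lid y range [-0.19370585  0.11220332]
before [-0.11357611  0.11378758]
lid z strip 0.06637983838997841
apple (0.9992728233337402, (12, 12))
tin (0.9992228150367737, (12, 12))
jar (0.9998191595077515, (12, 12))
```

View pics/t2.png

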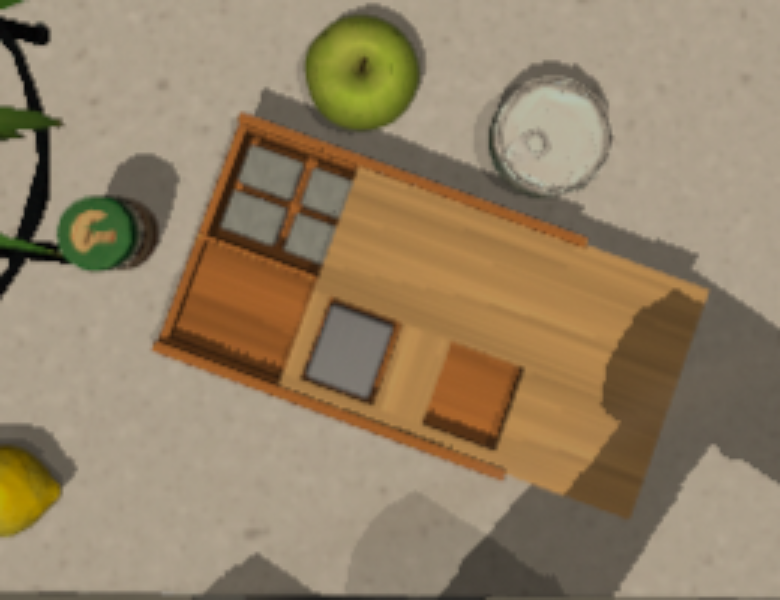

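The lid edge moved from -113.6 to -193.7 mm, about 80 mm of travel. The button is up at z = 0.0734, the same as at the start, and the bystanders haven't moved.

```bash
python3 -c "
from rig import *
ticket.job_done();print(readout.state()['t'])"
```

```text
the job is handed in; nothing more can be done
the job is handed in; nothing more can be done
```

The box is open and locked, and I handed the job in. With the shut fingertips I pressed the button down about 17.7 mm (7.2 N, matching the spring) and pushed the lid toward -y until it hit its stop. Then I backed off, lifted and moved the hand clear. The robot clock was at about 12.5 s just before hand-in.

**Final checks (top camera):**
- **Lid:** its front edge moved about 80 mm.
- **Button:** it stands up in the second opening at 73.4 mm, the same reading as at the start.
- **Bystanders:** the apple, tin and jar show no shift in the picture.
- **Hand:** it is clear of everything, and the force reading is near zero.

**Disagreements:**
- **Scene camera:** it placed the button about 7 mm away from the top and wrist views. I took this to be the button's sides caught in its mask and didn't use that reading.
- **Wrist colour outline:** it was about 4 mm off the top view for the same likely reason, so I used the wrist depth reading instead, which agreed with the top view within 2 mm.
- **Jar height:** an early depth reading gave 128 mm instead of 106 mm. I didn't resolve it; a plant leaf over the jar may be the cause, and nothing depended on it.

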